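# Set the ironer roller in its V rests and clamp it

### The arm

A 6-joint arm with a two-finger parallel gripper is mounted at the origin on a cart in front of the work surface, level with it; the furniture and walls round the work are solid. World frame = base frame: x ahead of the robot, y to its left, z up, the work surface at z = 0. Lengths are in m, angles in rad, forces in N, time in s.
With the tool pointing down it reaches from about 0.225 to 0.875 m from the base axis. Payload 3.4 kg.
Tool frame: the origin (TCP) lies at the very end of the fingers, on their centre line; the grasp point (between the pads) lies 19 mm behind it; z points along the fingers, y is the line along which they close (so a half turn about z gives the same grasp; the last joint's range is limited). The gripper opens to 85 mm and grips with 20 to 120 N. Pads are 22 mm wide; open, the fingers measure 114 mm over their backs; the gripper's body (76 mm by 85 mm) begins 54 mm behind the grasp point. The pads swing forward as they close: fully open they stand 13 mm farther back than shut.
Start: joints at [1.097, 0.276, 1.505, -0, 1.361, -0.121], TCP at [0.199, 0.54, 0.231] pointing down, gripper open.
Joint ranges: [-2.89, 2.89], [-0.75, 2.08], [0.22, 2.7], [-1.18, 4.32], [0.11, 2.71], [-2.7, 2.7]. Speed limits (rad/s): [2.57, 2.57, 3.14, 3.14, 3.14, 3.14].

### API

Orientations are given as a unit quaternion [w, x, y, z].
In Python, from rig import readout, vision, manip gives the robot as it stands.
- The arm moves only by the shell command python3 -m handwheel 'ROWS' [FORCE]. ROWS is JSON, a list of rows, each a list of 3 entries, a list of its own where there are three numbers: the shift along the tool's x, y, z in mm, then the turn, a rotation vector about the tool's x, y, z in units of 6 degrees (1.0 is 6 degrees), then the closure, from -1 (fully open) to 1 (shut), so that 0 is half open. A call has 1 to 20 rows; each row shifts and turns the commanded pose from where the row before left it, along the tool's axes as they then stand; what a row does not reach is not made up. A row lasts 1/8 s, in which the tool goes at most 62.5 mm and 10.7 degrees, less where a joint would pass 70% of its speed; a pose out of reach is approached as far as the arm can. A call is refused whole if a number of a shift passes 62.5 or a number of a turn 1, either way. A call with a gripper value outside its range is refused whole. The fingers move at their own pace and stop on an object; FORCE is the grip in N (left out, the last holds). Time passes only in rows, so rows that do not move let the fingers close. It gives the time, the measured TCP pose, the force, the opening and the grip force at its end, in the units of the state.
- readout.get_state(): the state, without advancing time (a new reading comes with each control period).
- vision.get_image(name): name is "scene" or "top" or "wrist"; returns the picture (480x640x3 uint8, blue, green, red); there is no depth.
- vision.camera_params(name): a dict with "intrinsics" (3x3 intrinsics, pixels), "rvec" (rotation vector, rad) and "tvec" (3), from world to camera coordinates, as OpenCV has them; the wrist camera has in their place "hand_eye" (4x4, takes a point from camera to tool coordinates, whose origin is the TCP and whose axes are the flange's). Camera axes: x right, y down, z forward; pixel columns grow to the right and rows downward; lengths in m; the calibration is good to about 2 mm. A picture is of the moment at which its call begins: read the wrist's pose just before it. camera_params takes no time and is no camera call.
- manip.sign_off(): hands the job in; it is judged then, once.
The state is a dict: "clock": time; "qpos": joint angles; "qd": joint speeds; "effort": joint torques, N m; "position": TCP position; "ee_rot": TCP orientation; "contact_force": force on the tool from outside, world axes, zero at the start; "moment": the same for the moment, N m; "width": finger opening in m; "gripper_force": force on a finger pad.
Only numpy, scipy, OpenCV 4.12 (cv2) and the standard library are available. Lean on these libraries where they do the work, as an engineer would, in place of code of your own. Each camera call takes 0.05 s, during which the arm holds its last target. There are 200 camera calls.

### The job

Take the loose guide roller of the ironing machine from its wooden rack and lower it gently into the two V-shaped rests of the grey repair cradle; it must be resting on them before you let go, so that it centres itself. Then push the cradle's sliding clamp against the roller's end until the roller has slid home against the stop bolt and stays firmly pinched between clamp nose and bolt, never loading the roller by more than 15 N along its length or dropping or forcing it (more than 25 N) onto the rests, and take the hand away. Leave the reels, pegs and tin alone.

Things in the scene. Friction and masses are not known exactly. Their poses are not given: they have to be found in the camera images.
- roller: Loose guide roller, lying level, 0.2 to 0.3 kg: plain grey cylinder 48 mm in diameter, 120 mm long, with a steel journal 20 mm in diameter sticking out 12 mm at each end (144 mm over all). Origin at its centre, on the axis; x runs along the axis (both ends alike); y and z turn as it rolls. Grip across the middle from above. In the rests it resists sliding with about 2 to 3 N.
- cradle: Grey repair cradle fixed to the worktop, base plate 276 x 92 x 12 mm. Origin on the worktop midway between the V rests; x points along the roller's future axis from the clamp end to the stop end, y across, z up. A seated roller lies along x, its axis 53.9 mm above the origin at y = 0. Lay it in with its middle at x = -10 mm (+/- 4), clear of nose and bolt.
- rests: Two steel V rests fixed to the cradle (same origin and axes), each 18 mm thick along x, centred at x = -38 and +38 mm. Flanks at 45 degrees rise from the vertex at z = 20 mm to z = 52 mm at y = +/-32 mm; outer edges y = +/-39 mm. Between the rests, x = -29 to +29 mm, the space above the 12 mm base plate is free for fingers.
- stop: Stop bracket fixed at the cradle's +x end: plate 12 mm thick, 56 mm wide, top at z = 76 mm; origin on the worktop at cradle x = 106 mm, axes as the cradle's. Carries a round-nosed steel bolt, 16 mm in diameter, on the roller's axis, pointing to -x; tight, but set differently each time and not measured: its nose is at cradle x 69 to 95 mm, to be found by feel.
- carriage: Sliding clamp at the cradle's -x end: grey block 40 x 52 mm, top at z = 40 mm, with a steel fin handle. Origin in the worktop plane under the fin, axes as the cradle's; starts at cradle x -130 to -120 mm, slides along x up to -64 mm. A friction brake holds it against about 10 N. Ahead of it, on the roller's axis, a sprung rubber nose, 16 mm in diameter, tip 30 mm from the origin.
- carriage_grip (a point): Point to grip on the clamp's fin (14 mm along x, 30 mm across y, z = 40 to 98 mm), 82 mm above the worktop, above the carriage's origin. The nose yields 0.29 mm per N, rigid after 5 mm (17.5 N). The hand feels about 12 to 14 N while clamp and roller slide, 17 to 22 N once the roller is well pinched on the bolt (more would overload it); on letting go the nose keeps up to 10 N.
- rack: Fixed wooden rack beside the cradle on which the roller lies at the start: board 136 x 74 x 8 mm with four 12 mm high chocks at x = +/-45 mm, leaving the roller's middle free (x = -37 to +37 mm). Origin on the worktop under its centre, x along the roller; the roller's axis is 32 mm above the worktop.
- thread_rust: Bystander: cotton reel with rust thread, 30 mm across, 38 mm high; origin under its centre.
- thread_grey: Bystander: cotton reel with grey thread, 30 mm across, 38 mm high; origin under its centre.
- pegs_1: Bystander: clothes peg 15 x 72 x 12 mm lying flat, long along its y; origin under its centre.
- pegs_2: Bystander: clothes peg 15 x 72 x 12 mm lying flat, long along its y; origin under its centre.
- pot_1: Bystander: low round tin with a lid, 90 mm across, 32 mm high; origin under its centre.

How it is judged:
By the outcome, as a careful person would: the job done as asked, in the order asked, and still so for the second after the job is handed in, with the robot touching nothing.
It also fails if it takes over 51 s, if anything falls off the work surface, if the arm or the gripper's body presses on something with over 40 N, if the wrist force passes 120 N, or if a joint passes its speed limit or range.

## Working session

There is one attempt and no reset: what is moved stays moved. The work goes in short steps, Python scripts to look and compute and a shell command to move; the robot and the scene stay as the last step left them, time stands still between calls to the robot, and variables do not carry over. Pictures are saved under pics/ and viewed, at most 10 in all, crops included, and the job is handed in when it is done.

```bash
ls; mkdir -p pics
python3 - <<'E'
from rig import readout, vision
import cv2,json
print(readout.get_state())
for n in ("scene","top","wrist"):
    print(n,vision.camera_params(n))
for n in ("scene","top"):
    cv2.imwrite(f"pics/{n}0.png",vision.get_image(n))
E
```

```text
pics
{'clock': 0.0, 'qpos': array([ 1.09701710e+00,  2.76611521e-01,  1.50616330e+00, -1.93002449e-05,
        1.36069041e+00, -1.20980791e-01]), 'qd': array([-0.0014681 , -0.00054547, -0.00125932,  0.00186351, -0.00066027,
       -0.00111496]), 'effort': array([-1.29291358e-03, -4.16782057e+01, -2.45804733e+01, -2.54644619e-04,
        1.10274649e-02, -2.38578275e-05]), 'position': array([0.19843007, 0.53910105, 0.23041827]), 'ee_rot': array([-2.65326713e-04,  1.75483747e-01,  9.84481883e-01, -8.97960073e-04]), 'contact_force': array([ 0.1660715 , -0.68621375, -0.7943445 ]), 'moment': array([ 0.02644959, -0.01499149, -0.00228334]), 'gripper_force': 0.0, 'width': 0.08549574890378715}
scene {'intrinsics': array([[536.75964419,   0.        , 313.25523391],
       [  0.        , 536.75964419, 238.63173736],
       [  0.        ,   0.        ,   1.        ]]), 'rvec': array([ 1.21595814, -2.16029391,  1.08487616]), 'tvec': array([0.16783875, 0.42663557, 0.45007607])}
top {'intrinsics': array([[572.82373401,   0.        , 321.18651433],
       [  0.        , 572.82373401, 238.79866692],
       [  0.        ,   0.        ,   1.        ]]), 'rvec': array([ 2.14340729, -2.15817997,  0.14858049]), 'tvec': array([-0.16588731,  0.59339654,  0.8518915 ])}
wrist {'intrinsics': array([[406.72362521,   0.        , 313.46216267],
       [  0.        , 406.72362521, 243.34398795],
       [  0.        ,   0.        ,   1.        ]]), 'hand_eye': array([[ 8.74933658e-04, -9.64180791e-01, -2.65244485e-01,
         6.78586350e-02],
       [ 9.99999282e-01,  6.26410550e-04,  1.02154814e-03,
         1.76251205e-03],
       [-8.18805151e-04, -2.65245189e-01,  9.64180647e-01,
        -1.43009727e-01],
       [ 0.00000000e+00,  0.00000000e+00,  0.00000000e+00,
         1.00000000e+00]])}
```

View pics/top0.png

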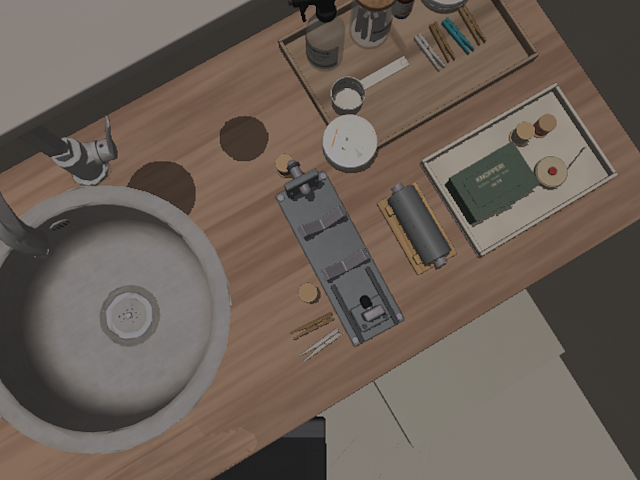

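View pics/scene0.png

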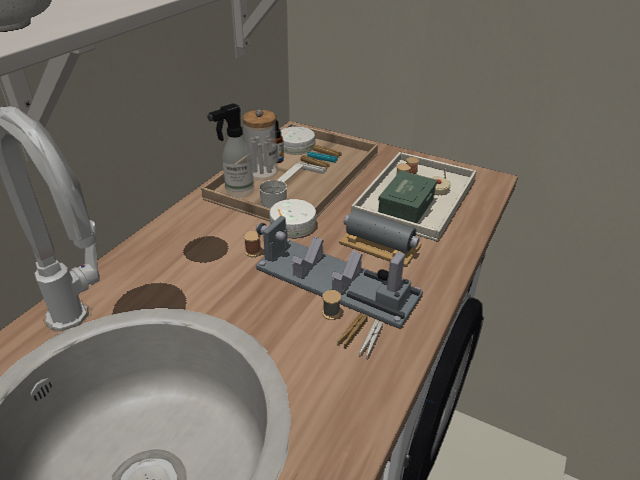

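The top view shows the roller on its rack, with journals at about (397,187) and (440,263). The cradle plate corners are at about (276,197), (318,172), (403,319) and (359,346). The fin is near (373,312) and the stop is at the upper-left end near (303,183).

```bash
cat > h.py <<'E'
import numpy as np, cv2
from scipy.spatial.transform import Rotation as R
from rig import readout, vision
def cam(n, st=None):
    p=vision.camera_params(n)
    K=p["intrinsics"]
    if n=="wrist":
        q=st["ee_rot"]; Rt=R.from_quat([q[1],q[2],q[3],q[0]]).as_matrix()
        H=p["hand_eye"]; return K, Rt@H[:3,:3], Rt@H[:3,3]+st["position"]
    Rc=cv2.Rodrigues(p["rvec"])[0]
    return K, Rc.T, -Rc.T@p["tvec"]
def ray(c,uv,z):
    K,Rw,o=c
    d=Rw@np.linalg.inv(K)@np.array([uv[0],uv[1],1.])
    return o+d*(z-o[2])/d[2]
def proj(c,P):
    K,Rw,o=c; x=K@Rw.T@(np.asarray(P)-o); return x[:2]/x[2]
E
python3 - <<'E'
from h import *
np.set_printoptions(precision=4,suppress=True)
c=cam("top"); print("cam at",c[2])
a,b=[ray(c,u,.032) for u in((397,187),(440,263))]
print("roller",a,b,"mid",(a+b)/2,"len",np.linalg.norm(a-b),"yaw",np.degrees(np.arctan2(*(a-b)[1::-1])))
C=[ray(c,u,.012) for u in((276,197),(318,172),(403,319),(359,346))]
for p in C: print(p)
print("sides",[np.linalg.norm(C[i]-C[(i+1)%4]) for i in range(4)],"mid",sum(C)/4)
d=(C[0]+C[1]-C[2]-C[3])/2; print("yaw",np.degrees(np.arctan2(d[1],d[0])))
img=cv2.imread("pics/top0.png")[130:370,240:500]
cv2.imwrite("pics/topc.png",cv2.resize(img,None,fx=2.5,fy=2.5,interpolation=cv2.INTER_CUBIC))
E
```

```text
cam at [ 0.4703 -0.1688  0.9251]
roller [ 0.676  -0.2914  0.032 ] [ 0.554  -0.3556  0.032 ] mid [ 0.615  -0.3235  0.032 ] len 0.13789208450090942 yaw 27.772260421251698
[ 0.6653 -0.097   0.012 ]
[ 0.7065 -0.1655  0.012 ]
[ 0.4675 -0.2983  0.012 ]
[ 0.4261 -0.2281  0.012 ]
sides [np.float64(0.07996430326659076), np.float64(0.27337389967945513), np.float64(0.08146726130207813), np.float64(0.27280277241333944)] mid [ 0.5663 -0.1972  0.012 ]
yaw 28.885047016398303
```

View pics/topc.png

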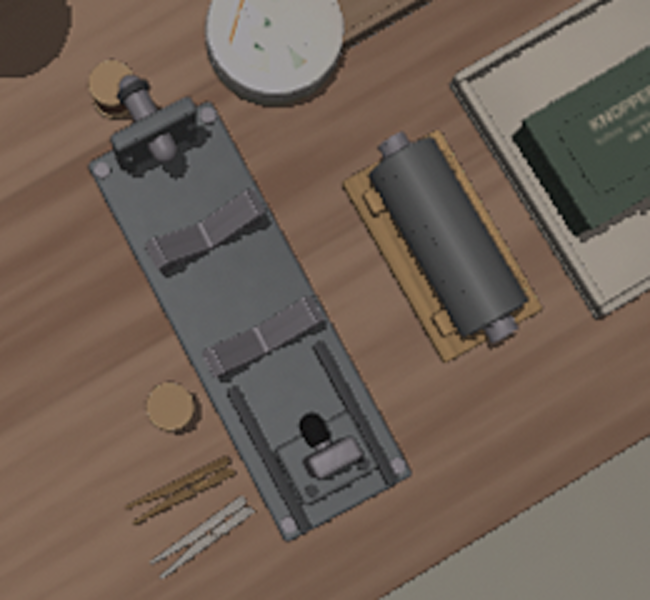

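The crop confirms the layout: V vertices near full-image (323,224) and (345,265), the stop bolt at upper left, and the fin at lower right. I'll hover between roller and cradle for a wrist look, and work out the rows for that now.

```bash
cat >> h.py <<'E'
def plan(way, yaw_y, n):
    """way: list of world waypoints; yaw_y: final yaw (deg) of tool y; n rows. Prints tool-axis steps."""
    st=readout.get_state(); q=st["ee_rot"]; Rt=R.from_quat([q[1],q[2],q[3],q[0]]).as_matrix()
    P=np.vstack([st["position"]]+list(way)); s=np.r_[0,np.cumsum(np.linalg.norm(np.diff(P,axis=0),axis=1))]
    y0=np.degrees(np.arctan2(Rt[1,1],Rt[0,1])); print("yaw now",y0,"total turn units(tool z)",(y0-yaw_y)/6, "tool z",Rt[:,2])
    t=np.linspace(0,s[-1],n+1); X=np.c_[[np.interp(t,s,P[:,i]) for i in range(3)]].T
    for k in range(n):
        y=np.radians(y0+(yaw_y-y0)*k/n); ty=np.array([np.cos(y),np.sin(y),0]); tx=np.array([-ty[1],ty[0],0])
        d=(X[k+1]-X[k])*1000; print(f"[[{tx@d:.0f},{ty@d:.0f},{-d[2]:.0f}],[0,0,{(y0-yaw_y)/6/n:.2f}],-1],",end="")
    print()
E
python3 - <<'E'
from h import *
np.set_printoptions(precision=4,suppress=True)
c=cam("top"); f=lambda u,v,z: ray(c,(240+u/2.5,130+v/2.5),z)
a,b=f(390,138,.037),f(505,338,.037)
print("roller",a,b,(a+b)/2,np.linalg.norm(a-b),np.degrees(np.arctan2(*(a-b)[1::-1])))
a,b=f(208,236,.02),f(262,338,.02)
print("V",a,b,(a+b)/2,np.linalg.norm(a-b),np.degrees(np.arctan2(*(a-b)[1::-1])))
print("fin top",f(333,455,.098))
plan([[.36,.02,.23],[.59,-.26,.21]],-61,24)
E
```

```text
roller [ 0.6777 -0.2892  0.037 ] [ 0.55   -0.3576  0.037 ] [ 0.6139 -0.3234  0.037 ] 0.14486850164817147 28.171665324380122
V [ 0.6183 -0.1734  0.02  ] [ 0.5526 -0.2071  0.02  ] [ 0.5855 -0.1902  0.02  ] 0.07389286240686563 27.176916936496767
fin top [ 0.478  -0.2436  0.098 ]
yaw now 69.78554073714315 total turn units(tool z) 21.79759012285719 tool z [-0.0008 -0.0015 -1.    ]
[[-23,-30,0],[0,0,0.91],-1],[[-26,-28,0],[0,0,0.91],-1],[[-28,-25,0],[0,0,0.91],-1],[[-31,-22,0],[0,0,0.91],-1],[[-32,-19,0],[0,0,0.91],-1],[[-34,-16,0],[0,0,0.91],-1],[[-36,-13,0],[0,0,0.91],-1],[[-37,-9,0],[0,0,0.91],-1],[[-37,-6,0],[0,0,0.91],-1],[[-38,-2,0],[0,0,0.91],-1],[[-38,1,0],[0,0,0.91],-1],[[-37,5,0],[0,0,0.91],-1],[[-37,8,0],[0,0,0.91],-1],[[-36,12,0],[0,0,0.91],-1],[[-30,22,1],[0,0,0.91],-1],[[-24,29,2],[0,0,0.91],-1],[[-21,32,2],[0,0,0.91],-1],[[-18,33,2],[0,0,0.91],-1],[[-14,35,2],[0,0,0.91],-1],[[-11,36,2],[0,0,0.91],-1],[[-7,37,2],[0,0,0.91],-1],[[-4,38,2],[0,0,0.91],-1],[[-0,38,2],[0,0,0.91],-1],[[3,38,2],[0,0,0.91],-1],
```

```bash
python3 -m handwheel '[[[-23,-30,0],[0,0,0.91],-1],[[-26,-28,0],[0,0,0.91],-1],[[-28,-25,0],[0,0,0.91],-1],[[-31,-22,0],[0,0,0.91],-1],[[-32,-19,0],[0,0,0.91],-1],[[-34,-16,0],[0,0,0.91],-1],[[-36,-13,0],[0,0,0.91],-1],[[-37,-9,0],[0,0,0.91],-1],[[-37,-6,0],[0,0,0.91],-1],[[-38,-2,0],[0,0,0.91],-1],[[-38,1,0],[0,0,0.91],-1],[[-37,5,0],[0,0,0.91],-1],[[-37,8,0],[0,0,0.91],-1],[[-36,12,0],[0,0,0.91],-1],[[-30,22,1],[0,0,0.91],-1],[[-24,29,2],[0,0,0.91],-1],[[-21,32,2],[0,0,0.91],-1],[[-18,33,2],[0,0,0.91],-1],[[-14,35,2],[0,0,0.91],-1],[[-11,36,2],[0,0,0.91],-1]]'
python3 -m handwheel '[[[-7,37,2],[0,0,0.91],-1],[[-4,38,2],[0,0,0.91],-1],[[0,38,2],[0,0,0.91],-1],[[3,38,2],[0,0,0.91],-1],[[0,0,0],[0,0,0],-1],[[0,0,0],[0,0,0],-1]]'
python3 - <<'E'
from h import *
import pickle
st=readout.get_state(); im=vision.get_image("wrist")
pickle.dump(st,open("w1.pkl","wb")); cv2.imwrite("pics/w1.png",im); print(st["position"],st["ee_rot"],st["contact_force"],st["qpos"])
E
```

```text
clock: 2.6
position: [0.4931, -0.1462, 0.2198]
ee_rot: [-0.0, 0.905, 0.426, -0.0]
contact_force: [0.3, -0.2, -0.5]
width: 0.0854
gripper_force: 0.0
clock: 3.35
position: [0.5884, -0.2622, 0.2115]
ee_rot: [-0.001, 0.969, 0.248, -0.001]
contact_force: [-1.0, 0.9, 0.5]
width: 0.0855
gripper_force: 0.0
[ 0.58835364 -0.26217541  0.21148691] [-1.00899072e-03  9.68649638e-01  2.48427796e-01 -7.00199991e-04] [-0.97947808  0.91488323  0.45881282] [-5.27406854e-01  3.91885132e-01  1.37871506e+00  4.62425832e-04
  1.37340656e+00  5.41184194e-01]
```

View pics/w1.png

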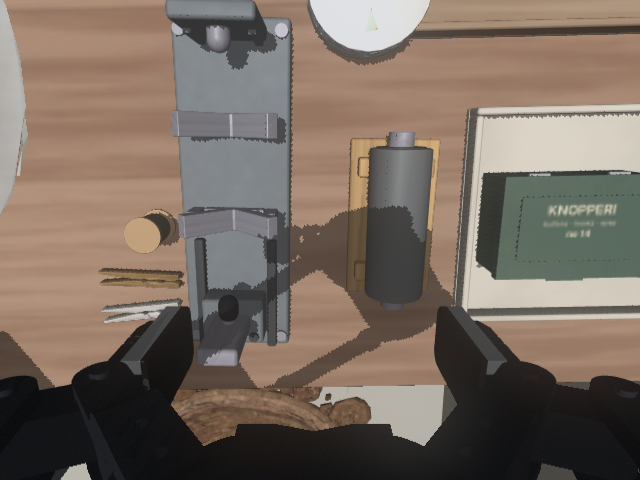

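The wrist view has tool +x up and tool +y right. The roller body runs from (401,148) to (396,302), with its sides at u 370–433 (top) and 365–426 (bottom). V vertices are at (231,125) and (235,220), and the fin top is at about (220,355).

Run:
```python
from h import *
import pickle
np.set_printoptions(precision=4,suppress=True)
st=pickle.load(open("w1.pkl","rb")); c=cam("wrist",st); im=cv2.imread("pics/w1.png")
hsv=cv2.cvtColor(im,cv2.COLOR_BGR2HSV).astype(int)
def runs(line,u0,m=55):  # grey run containing u0 (low chroma)
    k=line.max(1).astype(int)-line.min(1); ok=k<18; a=b=u0
    while ok[a-1]: a-=1
    while ok[b+1]: b+=1
    return a,b
for v in (135,155,175,200,225,250,275,290): print(v,"roller",runs(im[v],398))
for v in (60,80,100,150,165,180): print(v,"plate",runs(im[v],235))
f=lambda u,v,z: ray(c,(u,v),z)
def rep(n,a,b):
    print(n,a,b,"mid",(a+b)/2,"len",np.linalg.norm(a-b),"yaw",np.degrees(np.arctan2(*(a-b)[1::-1])))
rep("roller top",f(401.5,148,.056),f(396,302,.056))
rep("roller axis",f(401.5,155,.032),f(396.5,290,.032))
rep("V",f(231,125,.02),f(235.5,222,.02))
rep("bolt/fin",f(217,45,.0539),f(222,348,.098))
ct=cam("top")
for n,p in (("V1",f(231,125,.02)),("V2",f(235.5,222,.02))): print(n,proj(ct,p))
cr=im[0:380,150:450]; cv2.imwrite("pics/w1c.png",cv2.resize(cr[100:320],None,fx=2.6,fy=2.6,interpolation=cv2.INTER_CUBIC))
```

```text
135 roller (389, 414)
155 roller (370, 432)
175 roller (369, 430)
200 roller (368, 428)
225 roller (367, 426)
250 roller (366, 424)
275 roller (365, 423)
290 roller (365, 421)
60 plate (174, 291)
80 plate (175, 291)
100 plate (176, 290)
150 plate (179, 290)
165 plate (180, 290)
180 plate (181, 290)
roller top [ 0.6672 -0.2881  0.056 ] [ 0.5642 -0.3476  0.056 ] mid [ 0.6157 -0.3178  0.056 ] len 0.11891476567861033 yaw 30.022345979100947
roller axis [ 0.6642 -0.2957  0.032 ] [ 0.567  -0.3517  0.032 ] mid [ 0.6156 -0.3237  0.032 ] len 0.1121765784977377 yaw 29.954367584349495
V [ 0.6196 -0.168   0.02  ] [ 0.5507 -0.2053  0.02  ] mid [ 0.5852 -0.1866  0.02  ] len 0.07837963117823912 yaw 28.491717511474782
bolt/fin [ 0.6648 -0.1432  0.0539] [ 0.4869 -0.242   0.098 ] mid [ 0.5758 -0.1926  0.0759] len 0.20818456725352205 yaw 29.070902585930703
V1 [319.8091 223.6373]
V2 [343.6921 266.3892]
```

View pics/w1c.png

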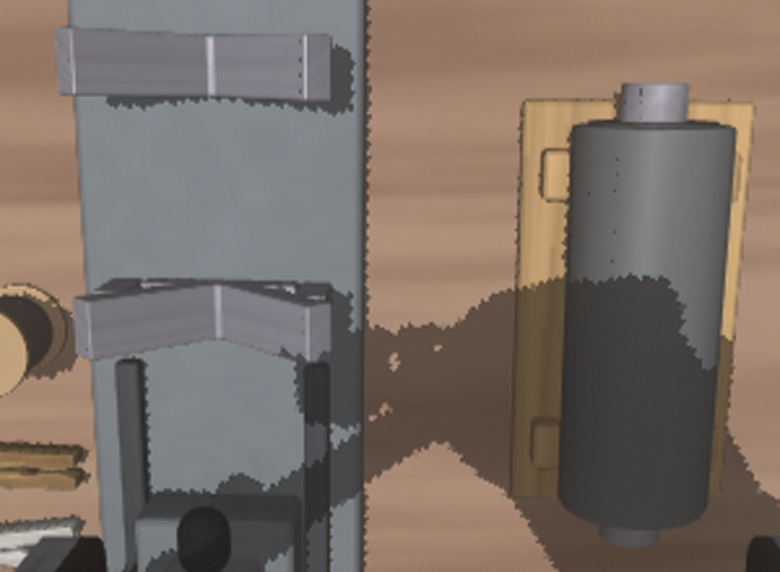

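Run:
```python
from h import *
import pickle
np.set_printoptions(precision=4,suppress=True)
st=pickle.load(open("w1.pkl","rb")); c=cam("wrist",st)
f=lambda u,v,z: ray(c,(u,v),z)
def rep(n,a,b):
    print(n,"mid",(a+b)/2,"len",np.linalg.norm(a-b),"yaw",np.degrees(np.arctan2(*(a-b)[1::-1])))
    return (a+b)/2
rep("roller top",f(401.4,147,.056),f(393,302,.056))
m=rep("roller axis",f(401,155,.032),f(393,290,.032))
rep("V",f(231.2,125.4,.02),f(234.2,220,.02))
rep("plateL",f(174,60,.012),f(181,180,.012)); rep("plateR",f(291,60,.012),f(290,180,.012))
rep("plate",(f(174,60,.012)+f(291,60,.012))/2,(f(181,180,.012)+f(290,180,.012))/2)
rep("rest1 edges",f(172.5,124,.052),f(277,126,.052))
plan([[.6155,-.3225,.105]],-90+28.5,10)
```

```text
roller top mid [ 0.6154 -0.3166  0.056 ] len 0.11958788300831488 yaw 28.93084525177229
roller axis mid [ 0.6148 -0.3223  0.032 ] len 0.11215901556417743 yaw 28.63575947962862
V mid [ 0.5856 -0.1859  0.02  ] len 0.07637338789131194 yaw 27.622494627072882
plateL mid [ 0.6001 -0.1278  0.012 ] len 0.092846519700703 yaw 27.20601888848035
plateR mid [ 0.644  -0.2077  0.012 ] len 0.09275445481256053 yaw 27.45839223666924
plate mid [ 0.6221 -0.1677  0.012 ] len 0.09280026219487665 yaw 27.332142969256818
rest1 edges mid [ 0.6202 -0.1698  0.052 ] len 0.07465476410081573 yaw 117.7632250999352
yaw now -61.21414076069715 total turn units(tool z) 0.04764320655047527 tool z [-0.0014  0.0012 -1.    ]
[[-1,7,11],[0,0,0.00],-1],[[-1,7,11],[0,0,0.00],-1],[[-1,7,11],[0,0,0.00],-1],[[-1,7,11],[0,0,0.00],-1],[[-1,7,11],[0,0,0.00],-1],[[-1,7,11],[0,0,0.00],-1],[[-1,7,11],[0,0,0.00],-1],[[-1,7,11],[0,0,0.00],-1],[[-1,7,11],[0,0,0.00],-1],[[-0,7,11],[0,0,0.00],-1],
```

```bash
python3 -m handwheel '[[[0,16,20],[0,0,0],-1],[[-1,16,25],[0,0,0],-1],[[-1,17,25],[0,0,0],-1],[[0,16,25],[0,0,0],-1],[[0,0,10],[0,0,0],-1],[[0,0,0],[0,0,0],-1],[[0,0,0],[0,0,0],-1]]' 40
python3 - <<'E'
from h import *
import pickle
st=readout.get_state(); im=vision.get_image("wrist")
pickle.dump(st,open("w2.pkl","wb")); cv2.imwrite("pics/w2.png",im); print(st["position"],st["ee_rot"],st["contact_force"])
E
```

```text
clock: 4.28
position: [0.619, -0.3205, 0.1083]
ee_rot: [0.0, 0.969, 0.248, 0.001]
contact_force: [0.2, 0.7, 0.6]
width: 0.0853
gripper_force: 0.0
[ 0.61896658 -0.32049283  0.10833855] [4.65529095e-04 9.68651462e-01 2.48422567e-01 5.96606464e-04] [0.15283827 0.73214064 0.55666539]
```

View pics/w2.png

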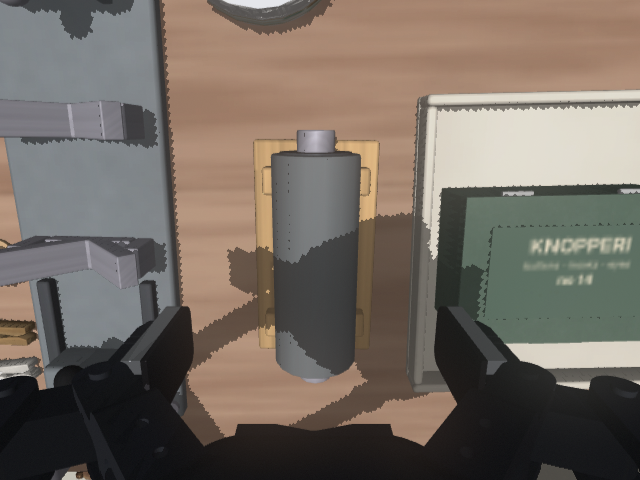

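The roller is centred at u≈316, against a finger mid-line of about 313.5. Its body top runs from v=153 to v=377.

Run:
```python
from h import *
import pickle
np.set_printoptions(precision=4,suppress=True)
st=pickle.load(open("w2.pkl","rb")); c=cam("wrist",st); im=cv2.imread("pics/w2.png")
q=st["ee_rot"]; Rt=R.from_quat([q[1],q[2],q[3],q[0]]).as_matrix()
f=lambda u,v,z: Rt.T@(ray(c,(u,v),z)-st["position"])*1000
print("ends in tool frame",f(316,153,.056),f(315,377,.056), "yaw tool y",np.degrees(np.arctan2(Rt[1,1],Rt[0,1])))
for v in (165,200,240,280,320,350):
    k=im[v].max(1).astype(int)-im[v].min(1); g=im[v].astype(int).sum(1); ok=k<18
    a=b=316
    while ok[a-1]: a-=1
    while ok[b+1]: b+=1
    print(v,a,b,(a+b)/2,f((a+b)/2,v,.032))
```

```text
ends in tool frame [58.3617 -0.6058 52.3918] [-61.5329  -0.8506  52.2807] yaw tool y -61.231648415860526
165 271 360 315.5 [50.9226 -0.7322 76.3848]
200 272 358 315.0 [32.1865 -0.9627 76.3672]
240 273 357 315.0 [ 9.6926 -0.9206 76.3465]
280 274 356 315.0 [-14.0467  -0.8761  76.3246]
320 275 355 315.0 [-39.1378  -0.829   76.3015]
350 276 354 315.0 [-58.9142  -0.792   76.2832]
```

```bash
python3 -m handwheel '[[[-1.5,0,10],[0,0,0],-0.5],[[0,0,0],[0,0,0],-0.5],[[0,0,0],[0,0,0],-0.5]]'
python3 -m handwheel '[[[0,0,20],[0,0,0],-0.5],[[0,0,25],[0,0,0],-0.5],[[0,0,20],[0,0,0],-0.5],[[0,0,13],[0,0,0],-0.5],[[0,0,10],[0,0,0],-0.5],[[0,0,0],[0,0,0],-0.5],[[0,0,0],[0,0,0],-0.5]]'
```

```text
clock: 4.7
position: [0.6172, -0.3213, 0.0972]
ee_rot: [-0.0, 0.969, 0.248, -0.0]
contact_force: [0.6, 0.5, 0.3]
width: 0.0644
gripper_force: 0.0
clock: 5.58
position: [0.6178, -0.3217, 0.01]
ee_rot: [0.0, 0.969, 0.248, 0.0]
contact_force: [-1.0, 0.0, 0.1]
width: 0.0643
gripper_force: 0.0
```

```bash
python3 -m handwheel '[[[0,0,0],[0,0,0],-0.2],[[0,0,0],[0,0,0],0.1],[[0,0,0],[0,0,0],0.4],[[0,0,0],[0,0,0],1],[[0,0,0],[0,0,0],1],[[0,0,0],[0,0,0],1]]' 40
```

```text
clock: 6.32
position: [0.6178, -0.3217, 0.0103]
ee_rot: [0.001, 0.969, 0.248, 0.001]
contact_force: [-0.4, 0.1, 5.4]
width: 0.0465
gripper_force: 41.5
```

```bash
python3 -m handwheel '[[[0,0,-5],[0,0,0],1],[[0,0,-15],[0,0,0],1],[[0,0,-30],[0,0,0],1],[[0,0,-40],[0,0,0],1],[[0,-5,-30],[0,0,0],1],[[5,-25,-10],[0,0,0],1],[[6,-30,0],[0,0,0],1],[[6,-30,0],[0,0,0],1],[[6,-28,0],[0,0,0.1],1],[[4,-15.5,5],[0,0,0.11],1],[[0,0,20],[0,0,0],1],[[0,0,15],[0,0,0],1],[[0,0,0],[0,0,0],1],[[0,0,0],[0,0,0],1]]'
python3 - <<'E'
from h import *
import pickle
st=readout.get_state(); im=vision.get_image("wrist")
pickle.dump(st,open("w3.pkl","wb")); cv2.imwrite("pics/w3.png",im); print(st["position"],st["ee_rot"],st["contact_force"])
E
```

```text
clock: 8.07
position: [0.5772, -0.1917, 0.0993]
ee_rot: [0.0, 0.971, 0.237, 0.0]
contact_force: [-0.2, -0.1, -1.1]
width: 0.0471
gripper_force: 41.6
[ 0.57721629 -0.19172874  0.09934878] [8.95994154e-05 9.71417953e-01 2.37375497e-01 1.63667642e-04] [-0.19355378 -0.13974824 -1.06975341]
```

View pics/w3.png

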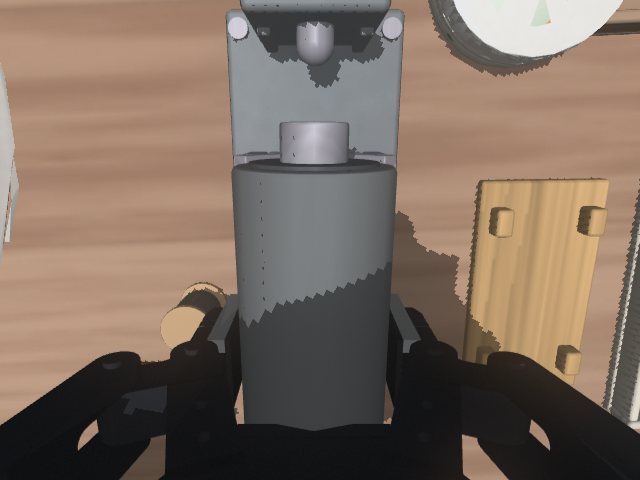

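The view shows the roller well held, journal edges u 279–349, bolt nose at about (315,45), plate edges 229–402 at v=100. The roller is nearly lined up with the cradle; I'll measure what's left.

Run:
```python
from h import *
import pickle
np.set_printoptions(precision=2,suppress=True)
for k in (1,3):
    st=pickle.load(open(f"w{k}.pkl","rb")); c=cam("wrist",st); im=cv2.imread(f"pics/w{k}.png")
    q=st["ee_rot"]; Rt=R.from_quat([q[1],q[2],q[3],q[0]]).as_matrix()
    f=lambda u,v,z: Rt.T@(ray(c,(u,v),z)-st["position"])*1000
    if k==3:
        za=st["position"][2]+.019+.003
        print("journal",f(314,135,za),f(314,150,za)); 
        g=cv2.GaussianBlur(im,(3,3),0).astype(int)
        for v in (45,50,70,90,110,130,150,180,210,240):
            s=np.abs(np.diff(g[v],axis=0)).sum(1); 
            print(v,[(i) for i in range(215,415) if s[i]>14 and s[i]==s[max(0,i-4):i+5].max()])
        print("plate",f(315.5,100,.012),"bolt",f(315.5,45,.054),"tool y yaw",np.degrees(np.arctan2(Rt[1,1],Rt[0,1])))
    else:
        ax=np.array([np.cos(np.radians(27.5)),np.sin(np.radians(27.5))])
        for u,v in((178,18),(292,18)): 
            p=ray(c,(u,v),.012); print("plate end s",(p[:2]-[.5856,-.1859])@ax)
    cols=[330] if k==3 else [270]
    for u in (265,360) if k==3 else (265,):
        s=np.abs(np.diff(im[:60,u].astype(int),axis=0)).sum(1); print("col",u,[(i,int(s[i])) for i in range(59) if s[i]>30])
```

```text
plate end s 0.11555421871301563
plate end s 0.11747546086161569
col 265 [(16, 65), (17, 55), (18, 38), (19, 37), (23, 72), (24, 85), (25, 81), (50, 43), (51, 151)]
journal [ 67.12  -1.6  -21.98] [ 62.91  -1.59 -21.98]
45 [226, 263, 277, 296, 318, 332, 351, 366, 381, 402]
50 [226, 266, 277, 297, 331, 351, 363, 383, 402]
70 [227, 309, 338, 401]
90 [228, 400]
110 [229, 399]
130 [230, 278, 348, 398]
150 [234, 279, 340, 346, 355, 397]
180 [231, 396]
210 [232, 394]
240 [234]
plate [84.3  -0.79 87.37] bolt [103.38  -0.99  45.38] tool y yaw -62.53661814453563
col 265 [(3, 39), (4, 135), (5, 109), (9, 34), (10, 71), (26, 33), (27, 32), (31, 32), (32, 119), (33, 72), (34, 107), (35, 37), (47, 97), (49, 115)]
col 360 [(9, 34), (10, 33), (52, 38)]
```

Alignment across and in yaw is within 0.3 mm. The roller should seat with the TCP at z≈0.032, so I'll lower it in stages.

```bash
python3 -m handwheel '[[[0,0,15],[0,0,0],1],[[0,0,20],[0,0,0],1],[[0,0,15],[0,0,0],1],[[0,0,8],[0,0,0],1],[[0,0,4],[0,0,0],1],[[0,0,2],[0,0,0],1],[[0,0,0],[0,0,0],1],[[0,0,0],[0,0,0],1]]'; python3 -m handwheel '[[[0,0,0.5],[0,0,0],1],[[0,0,0.5],[0,0,0],1],[[0,0,0.5],[0,0,0],1]]'
```

```text
clock: 9.12
position: [0.5773, -0.1915, 0.0358]
ee_rot: [0.0, 0.971, 0.238, 0.0]
contact_force: [0.1, -0.9, -1.2]
width: 0.0469
gripper_force: 41.6
clock: 9.5
position: [0.5769, -0.1913, 0.0338]
ee_rot: [-0.0, 0.971, 0.238, 0.0]
contact_force: [-0.5, -0.9, -1.9]
width: 0.047
gripper_force: 41.6
```

```bash
for i in 1 2; do python3 -m handwheel '[[[0,0,0.3],[0,0,0],1],[[0,0,0.3],[0,0,0],1]]'|grep -E 'posi|contact'; done
```

```text
position: [0.577, -0.1914, 0.0332]
contact_force: [-0.3, 0.5, -1.5]
position: [0.5772, -0.1917, 0.0329]
contact_force: [-0.3, -0.6, 0.7]
```

```bash
for i in 1 2; do python3 -m handwheel '[[[0,0,0.3],[0,0,0],1],[[0,0,0],[0,0,0],1]]'|grep -E 'posi|contact'; done
```

```text
position: [0.5773, -0.1918, 0.0327]
contact_force: [0.0, -1.7, 2.0]
position: [0.5774, -0.1918, 0.0326]
contact_force: [-0.4, -1.6, 3.9]
```

```bash
for i in 1 2; do python3 -m handwheel '[[[0,0,0.3],[0,0,0],1],[[0,0,0],[0,0,0],1]]'|grep -E 'posi|contact'; done
```

```text
position: [0.5775, -0.1919, 0.0324]
contact_force: [-0.4, -2.8, 6.1]
position: [0.5776, -0.1921, 0.0323]
contact_force: [-0.9, -2.4, 5.9]
```

```bash
for i in 1 2; do python3 -m handwheel '[[[0,0.4,0.2],[0,0,0],1],[[0,0,0],[0,0,0],1]]'|grep -E 'posi|contact'; done
```

```text
position: [0.5777, -0.1921, 0.0322]
contact_force: [-0.9, -1.0, 7.2]
position: [0.5777, -0.1921, 0.0322]
contact_force: [-0.7, 0.1, 8.0]
```

```bash
python3 -m handwheel '[[[0,0,0],[0,0,0],0.1],[[0,0,0],[0,0,0],0],[[0,0,0],[0,0,0],-0.1],[[0,0,0],[0,0,0],-0.2],[[0,0,0],[0,0,0],-0.4],[[0,0,0],[0,0,0],-0.6],[[0,0,0],[0,0,0],-0.6]]' 20; python3 -m handwheel '[[[0,0,-10],[0,0,0],-0.7],[[0,0,-25],[0,0,0],-0.7],[[0,0,-40],[0,0,0],-0.7],[[0,0,-40],[0,0,0],-0.7],[[-20,0,-20],[0,0,0],-0.7],[[-30,0,0],[0,0,0],-0.7],[[-20,0,0],[0,0,0],-0.7],[[0,0,0],[0,0,0],-0.7],[[0,0,0],[0,0,0],-0.7]]'
python3 - <<'E'
from h import *
import pickle
st=readout.get_state(); im=vision.get_image("wrist")
pickle.dump(st,open("w4.pkl","wb")); cv2.imwrite("pics/w4.png",im); print(st["position"],st["ee_rot"],st["contact_force"])
E
```

```text
clock: 12.38
position: [0.5771, -0.1919, 0.0306]
ee_rot: [-0.0, 0.971, 0.238, -0.0]
contact_force: [0.1, 0.0, 0.1]
width: 0.0684
gripper_force: 0.0
clock: 13.5
position: [0.5154, -0.2244, 0.1656]
ee_rot: [-0.0, 0.971, 0.237, 0.0]
contact_force: [-0.4, 0.1, -0.5]
width: 0.0725
gripper_force: 0.0
[ 0.51537417 -0.22437325  0.16564794] [-2.95896780e-04  9.71438465e-01  2.37291341e-01  1.99930571e-04] [-0.37311908  0.12541822 -0.51501995]
```

View pics/w4.png

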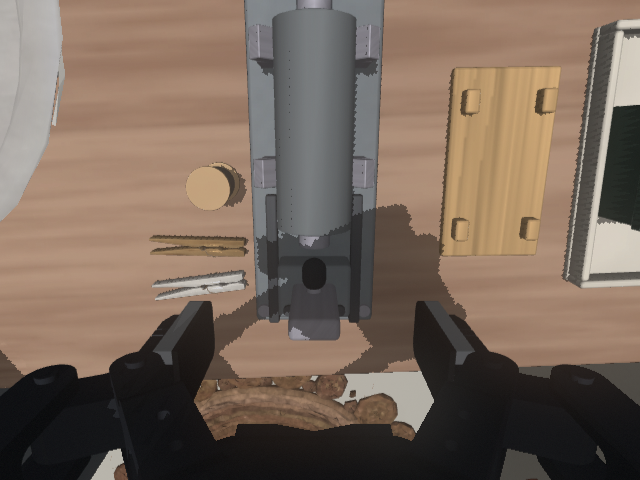

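The roller is seated in both rests and the rack is empty. The fin's top face shows with its near edge at about v=340, u 289–340.

Run:
```python
from h import *
import pickle
np.set_printoptions(precision=2,suppress=True)
st=pickle.load(open("w4.pkl","rb")); c=cam("wrist",st); im=cv2.imread("pics/w4.png")
q=st["ee_rot"]; Rt=R.from_quat([q[1],q[2],q[3],q[0]]).as_matrix()
f=lambda u,v,z: Rt.T@(ray(c,(u,v),z)-st["position"])*1000
g=cv2.GaussianBlur(im,(3,3),0).astype(int)
for u in (300,315,330):
    s=np.abs(np.diff(g[:,u],axis=0)).sum(1); print("col",u,[(i,int(s[i])) for i in range(225,352) if s[i]>20 and s[i]==s[i-3:i+4].max()])
for v in (325,333,337):
    s=np.abs(np.diff(g[v],axis=0)).sum(1); print("row",v,[(i,int(s[i])) for i in range(270,360) if s[i]>20 and s[i]==s[i-3:i+4].max()])
print("near edge",f(289,339.5,.098),f(340,339.5,.098))
for v in (312,316,320): print(v,f(314.5,v,.098))
# cradle-frame prediction of TCP
d=(st["position"][:2]-[.5862,-.1871]); a=np.radians(27.46); print("TCP cradle x,y",d@[np.cos(a),np.sin(a)]*1000,d@[-np.sin(a),np.cos(a)]*1000)
```

```text
col 300 [(233, 22), (234, 22), (242, 46), (255, 22), (330, 80), (334, 26), (338, 33)]
col 315 [(238, 85), (256, 34), (289, 65), (339, 56), (340, 56)]
col 330 [(229, 43), (255, 21), (339, 57)]
row 325 [(287, 77), (339, 74), (356, 85)]
row 333 [(289, 46), (300, 86), (339, 74)]
row 337 [(289, 24), (307, 47), (338, 61)]
near edge [-47.22 -15.8   67.63] [-47.17  13.5   67.62]
312 [-30.01  -1.17  67.63]
316 [-32.46  -1.17  67.63]
320 [-34.94  -1.17  67.63]
TCP cradle x,y -80.03387669765527 -0.41392368568847926
```

```bash
python3 -m handwheel '[[[-20,0,20],[0,0,0],-0.6],[[-20,0,30],[0,0,0],-0.6],[[0,0,30],[0,0,0],-0.6],[[0,0,18],[0,0,0],-0.6],[[0,0,8],[0,0,0],-0.6],[[0,0,0],[0,0,0],-0.3],[[0,0,0],[0,0,0],0]]'; python3 -m handwheel '[[[0,0,0],[0,0,0],0.2],[[0,0,0],[0,0,0],0.5],[[0,0,0],[0,0,0],1],[[0,0,0],[0,0,0],1],[[0,0,0],[0,0,0],1]]' 60
```

```text
clock: 14.42
position: [0.4805, -0.2431, 0.0607]
ee_rot: [0.001, 0.971, 0.238, 0.001]
contact_force: [0.6, -0.3, 0.7]
width: 0.0429
gripper_force: 0.0
clock: 15.05
position: [0.4801, -0.2429, 0.0609]
ee_rot: [0.0, 0.971, 0.237, 0.001]
contact_force: [0.1, 1.5, 5.9]
width: 0.0293
gripper_force: 60.4
```

```bash
cat > s.py <<'E'
from h import *
st=readout.get_state(); a=np.array([.887,.461,0])
print("t %.2f s %.2f push %.1f Fz %.1f lat %.1f"%(st["clock"],(st["position"]-[.5862,-.1871,0])@a*1000,-st["contact_force"]@a,st["contact_force"][2],st["contact_force"]@[-.461,.887,0]))
E
python3 s.py
python3 -m handwheel '[[[1,0,0],[0,0,0],1],[[1.5,0,0],[0,0,0],1],[[1.5,0,0],[0,0,0],1]]' >/dev/null; python3 s.py
python3 -m handwheel '[[[1.5,0,0],[0,0,0],1],[[1.5,0,0],[0,0,0],1],[[1.5,0,0],[0,0,0],1]]' >/dev/null; python3 s.py
python3 -m handwheel '[[[1.5,0,0],[0,0,0],1],[[1.5,0,0],[0,0,0],1]]' >/dev/null; python3 s.py
```

```text
t 15.05 s -119.87 push -0.7 Fz 5.9 lat 1.3
t 15.43 s -119.02 push 10.3 Fz 8.3 lat 0.7
t 15.80 s -114.71 push 9.4 Fz 7.8 lat 0.1
t 16.05 s -111.72 push 10.0 Fz 7.6 lat 0.3
```

```bash
for i in 1 2; do python3 -m handwheel '[[[1.5,0,0],[0,0,0],1],[[1.5,0,0],[0,0,0],1]]' >/dev/null; python3 s.py; done
```

```text
t 16.30 s -109.33 push 12.2 Fz 9.4 lat 0.4
t 16.55 s -106.43 push 12.1 Fz 9.3 lat 0.6
```

```bash
for i in 1 2; do python3 -m handwheel '[[[1,0,0],[0,0,0],1],[[1,0,0],[0,0,0],1]]' >/dev/null; python3 s.py; done
```

```text
t 16.80 s -104.43 push 12.3 Fz 9.8 lat 0.4
t 17.05 s -102.45 push 12.2 Fz 10.0 lat 0.2
```

```bash
for i in 1 2 3; do python3 -m handwheel '[[[1,0,0],[0,0,0],1],[[1,0,0],[0,0,0],1]]' >/dev/null; python3 s.py; done
```

```text
t 17.30 s -100.50 push 11.9 Fz 9.4 lat 0.1
t 17.55 s -98.49 push 12.9 Fz 8.8 lat -0.9
t 17.80 s -96.51 push 12.4 Fz 9.0 lat -0.3
```

```bash
for i in 1 2; do python3 -m handwheel '[[[1,0,0],[0,0,0],1],[[1,0,0],[0,0,0],1]]' >/dev/null; python3 s.py; done
```

```text
t 18.05 s -94.54 push 11.8 Fz 9.9 lat -0.0
t 18.30 s -92.54 push 12.2 Fz 10.5 lat 0.0
```

```bash
python3 -m handwheel '[[[1,0,0],[0,0,0],1]]' >/dev/null; python3 s.py;  python3 -m handwheel '[[[1,0,0],[0,0,0],1]]' >/dev/null; python3 s.py
```

```text
t 18.43 s -91.56 push 12.7 Fz 9.8 lat 0.1
t 18.55 s -90.57 push 12.7 Fz 9.3 lat -0.5
```

```bash
for i in 1 2; do python3 -m handwheel '[[[1,0,0],[0,0,0],1]]' >/dev/null; python3 s.py; done
```

```text
t 18.68 s -89.56 push 12.7 Fz 9.1 lat 0.4
t 18.80 s -88.56 push 12.9 Fz 8.8 lat 0.1
```

```bash
for i in 1 2; do python3 -m handwheel '[[[1,0,0],[0,0,0],1]]' >/dev/null; python3 s.py; done
```

```text
t 18.93 s -87.58 push 12.4 Fz 9.9 lat -0.0
t 19.05 s -86.58 push 12.0 Fz 9.4 lat -0.6
```

```bash
for i in 1 2; do python3 -m handwheel '[[[1,0,0],[0,0,0],1]]' >/dev/null; python3 s.py; done
```

```text
t 19.18 s -85.72 push 12.9 Fz 9.4 lat -0.2
t 19.30 s -85.18 push 15.7 Fz 9.8 lat 0.3
```

```bash
for i in 1 2; do python3 -m handwheel '[[[1,0,0],[0,0,0],1]]' >/dev/null; python3 s.py; done
```

```text
t 19.43 s -84.66 push 15.7 Fz 10.9 lat -0.3
t 19.55 s -84.16 push 17.8 Fz 10.9 lat -1.3
```

```bash
python3 -m handwheel '[[[0.7,0,0],[0,0,0],1]]' >/dev/null; python3 s.py; for i in 1 2; do python3 -m handwheel '[[[0,0,0],[0,0,0],1]]' >/dev/null; python3 s.py; done
```

```text
t 19.68 s -83.84 push 18.0 Fz 12.1 lat -1.5
t 19.80 s -83.83 push 17.5 Fz 10.8 lat -1.2
t 19.93 s -83.81 push 17.4 Fz 10.8 lat -0.7
```

```bash
python3 -m handwheel '[[[0.8,0,0],[0,0,0],1]]' >/dev/null; python3 s.py; python3 -m handwheel '[[[0,0,0],[0,0,0],1]]' >/dev/null; python3 s.py
```

```text
t 20.05 s -83.47 push 19.0 Fz 11.2 lat -0.9
t 20.18 s -83.44 push 18.7 Fz 11.2 lat -0.6
```

```bash
for i in 1 2; do python3 -m handwheel '[[[-1,0,-0.4],[0,0,0],1],[[-1,0,-0.4],[0,0,0],1]]' >/dev/null; python3 s.py; done
```

```text
t 20.43 s -83.47 push 10.1 Fz 2.7 lat -1.9
t 20.68 s -83.50 push 4.5 Fz -4.4 lat -1.5
```

```bash
python3 -m handwheel '[[[-0.8,0,0.5],[0,0,0],1],[[0,0,0],[0,0,0],1]]' 20 >/dev/null; python3 s.py; python3 -m handwheel '[[[0,0,0],[0,0,0],0.5],[[0,0,0],[0,0,0],0.2],[[0,0,0],[0,0,0],0],[[0,0,0],[0,0,0],-0.3],[[0,0,0],[0,0,0],-0.5],[[0,0,0],[0,0,0],-0.5]]';python3 s.py
```

```text
t 20.93 s -83.47 push 6.3 Fz -0.1 lat -1.3
clock: 21.68
position: [0.5137, -0.2251, 0.0611]
ee_rot: [0.0, 0.971, 0.238, 0.0]
contact_force: [0.4, -0.5, 0.2]
width: 0.0638
gripper_force: 0.0
t 21.68 s -81.85 push -0.1 Fz 0.2 lat -0.6
```

```bash
python3 -m handwheel '[[[0,0,-10],[0,0,0],-0.5],[[0,0,-30],[0,0,0],-0.5],[[0,0,-40],[0,0,0],-0.5],[[0,0,-40],[0,0,0],-0.5],[[0,0,0],[0,0,0],-0.5],[[0,0,0],[0,0,0],-0.5]]'
python3 - <<'E'
from h import *
import pickle
st=readout.get_state(); im=vision.get_image("wrist"); pickle.dump(st,open("w5.pkl","wb"))
cv2.imwrite("pics/w5.png",im)
E
```

```text
clock: 22.42
position: [0.5131, -0.225, 0.1811]
ee_rot: [-0.0, 0.971, 0.238, -0.0]
contact_force: [-0.1, -0.1, -0.6]
width: 0.0639
gripper_force: 0.0
```

View pics/w5.png

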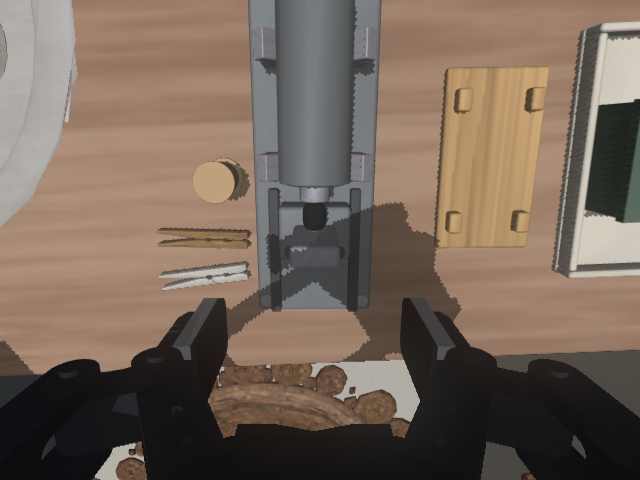

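The nose at (315,215) bears on the roller's journal. The roller is straight in both rests and the hand is well clear, so I'm handing in.

```bash
python3 -c "
from rig import manip; print(manip.sign_off())"
```

```text
the job is handed in; nothing more can be done
None
```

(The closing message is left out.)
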